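# Hold back the spring bolt of the kitchen medicine box

## Task

Take the red-headed key out of the wooden block, ease it down into the keyhole on the blue medicine box, working it past the sticky pins until you feel its collar seat fully home on the brass plate, then turn it a quarter turn clockwise (seen from above) to its stop, drawing the bolt back. The lock springs back by itself, so finish while still gripping the key and holding it turned, so that somebody can lift the lid. Leave the mug, the bottle and the jar standing where they are.

Things in the scene. Friction and masses are not known exactly. Their poses are not given: they have to be found in the camera images.
- key: loose key of about 50 g, standing upright in the wooden block. Origin: centre of the underside of its steel collar (disc 20 mm in diameter, 4 mm high), which rests on the block. z up along the key, x along the width of head and bit, y through their thickness. Below the collar a round stem, 5 mm in diameter, to -14 mm, then the bit. Turned half round it is the same key.
- key_head (a point): middle of the key's red head, 21 mm above the key's origin: a block 30 mm wide (x), 10 mm thick (y) and 34 mm high (z), from 4 to 38 mm above the origin. Pinch it from above across the 10 mm.
- key_tip (a point): lower end of the key's steel bit, 26 mm below the key's origin. The bit is 14 mm wide (x) and 5 mm thick (y), from -26 to -14 mm; its last 3 mm taper to 9 x 2.2 mm.
- keyblock: fixed wooden block 70 x 70 x 40 mm, origin at the centre of its underside. In its top, a slot of 17 x 8 mm, 32 mm deep, in which the key stands; the key's yaw is that of the block within about 0.2 rad. Pull the key straight up by 26 mm or more to clear it.
- lockbox: fixed blue steel box, 160 mm (x) x 140 mm (y) x 80 mm high, origin at the centre of its underside. A brass lock plate, 60 x 60 mm, stands 10 mm above the lid at its centre. On its +y side a red bolt, 11 mm wide, reaches along the lid into a steel keep; turning the lock draws it back by 17 mm. Bolt and keep stay below the plate's top.
- keyhole (a point): centre of the keyhole in the top face of the brass plate (90 mm high), axes as the box: a vertical slot 16 mm long (x) and 7 mm wide (y), rim chamfered 1.5 mm, through the fixed plate, 12 mm thick. The key is home when its collar rests on the plate (key origin at this point); only then is its bit below the fixed plate and free to turn.
- pins (a point): point in the keyhole's axis, 5.5 mm below the plate's top. Two sticky sprung pins stick out 3 mm from the slot's two ends, 3.5 and 7.5 mm below the top. The bit pushes them outward; this takes some 10 to 15 N of downward push, less if the key is rocked by a few hundredths of a rad about its axis. Below the plate lies the turning barrel with the same slot.
- barrel (a joint): angle of the lock barrel, rad: 0 at rest (slot in line with the keyhole), growing clockwise seen from above, stop at 1.30. A spring turns it back to 0 when let go, with about 0.02 N m at rest and 0.10 N m at the stop. The key has 0.15 rad of play in it and twists a little in the grip, so the gripper must turn about 1.5 to 1.6 to reach the stop.
- mug: bystander: white mug, 76 mm in diameter, 85 mm high, origin under its centre
- bottle: bystander: green glass bottle, 70 mm in diameter, 220 mm high, origin under its centre
- jar: bystander: amber jar, 48 mm in diameter, 80 mm high, origin under its centre; it stands 100 to 120 mm from the centre of the key block
Mind the look-alikes: they are no part of the job. What is shaped like the keyblock but purple is not meant.

How it is judged (in metres and radians):
On the way, in this order (a step that is already met when the one before it is completed fails the run):
1. the key is held by the fingers, clear of the block (contact force between the fingers and key above 2 N and z of key in the frame of keyblock above 0.068 m), for 0.2 s.
2. the key, held, is fully home in the keyhole and the lock not yet turned (z of key in the frame of keyhole below 0.0035 m and horizontal distance between key and keyhole below 0.006 m and angle between key's own z axis and vertical below 0.15 rad and contact force between the fingers and key above 2 N and value of joint barrel below 0.3 rad), for 0.1 s.
At the end, for the whole second after the job is handed in: the key is in the keyhole, upright within 0.15 rad, its collar within 3.5 mm of the plate, gripped by the fingers with over 2 N, and the lock is held still at more than 1.05 rad; mug, bottle and jar upright and within 30 mm of where they stood (z of key in the frame of keyhole below 0.0035 m and horizontal distance between key and keyhole below 0.006 m and angle between key's own z axis and vertical below 0.15 rad and contact force between the fingers and key above 2 N and value of joint barrel above 1.05 rad and velocity of joint barrel between -0.1 and 0.1 rad/s and not (distance of mug from where it was at the start of the episode above 0.03 m or angle between mug's own z axis and vertical above 0.35 rad) and not (distance of bottle from where it was at the start of the episode above 0.03 m or angle between bottle's own z axis and vertical above 0.35 rad) and not (distance of jar from where it was at the start of the episode above 0.03 m or angle between jar's own z axis and vertical above 0.35 rad)); the arm keeps its last pose, push and grip.
It fails at once if the mug is pushed over 30 mm away or tipped (distance of mug from where it was at the start of the episode above 0.03 m or angle between mug's own z axis and vertical above 0.35 rad).
It fails at once if the bottle is pushed over 30 mm away or tipped (distance of bottle from where it was at the start of the episode above 0.03 m or angle between bottle's own z axis and vertical above 0.35 rad).
It fails at once if the jar is pushed over 30 mm away or tipped (distance of jar from where it was at the start of the episode above 0.03 m or angle between jar's own z axis and vertical above 0.35 rad).
It fails at once if the key is dropped on the table (height (world z) of key below 0.025 m).
It also fails if it takes over 51 s, if anything falls off the work surface, if the arm or the gripper's body presses on something with over 40 N, if the wrist force passes 120 N, or if a joint passes its speed limit or range.

## Robot

A 6-joint arm with a two-finger parallel gripper is mounted at the origin on the work surface. World frame = base frame: x ahead of the robot, y to its left, z up, the work surface at z = 0. Lengths are in m, angles in degrees, forces in N, time in s.
With the tool pointing down it reaches from about 0.4 to 0.925 m from the base axis. Payload 3.4 kg.
Tool frame: the origin (TCP) lies at the centre of the arm's flange, where the gripper is bolted on; the fingertips stand 173 mm ahead of it and the grasp point (between the pads) lies 155 mm ahead of it; z points along the fingers, y is the line along which they close (so a half turn about z gives the same grasp; the last joint's range is limited). The gripper opens to 85 mm and grips with 20 to 120 N. Pads are 22 mm wide; open, the fingers measure 114 mm over their backs; the gripper's body (76 mm by 85 mm) begins 54 mm behind the grasp point. The pads swing forward as they close: fully open they stand 13 mm farther back than shut.
Start: joints at [64.028, 17.578, 86.31, -0, 76.112, -4.211], TCP at [0.213, 0.534, 0.405] pointing down, gripper open.
Joint ranges: [-179.03, 179.03], [-60, 130.46], [8.19, 133.38], [-81.62, 261.62], [5.75, 156.47], [-153.77, 153.77]. Speed limits (degrees/s): [147.25, 147.25, 180, 180, 180, 180].

## Interface

Orientations are given as [roll, pitch, yaw] about the fixed x, y, z axes, in that order (R = Rz(yaw) Ry(pitch) Rx(roll)).
In Python, from rig import sensors, vision, workorder gives the robot as it stands.
- The arm moves only by the tool move_arm, never from a script. Its argument "rows" is one flat list of numbers, 7 for each row, row after row: the opening, from -1 (shut) to 1 (fully open), then the shift along the tool's x, y, z in cm, then the turn, a rotation vector about the tool's x, y, z in degrees. A call has 1 to 12 rows; each row is the pose to reach, as a shift and turn from the pose commanded when the call began, along the tool's axes at that moment; what a row does not reach only later rows make up. A row lasts 1/8 s, in which the tool goes at most 62.5 mm and 10.7 degrees, less where a joint would pass 70% of its speed; a pose out of reach is approached as far as the arm can. A call with a gripper value outside its range is refused whole. The fingers move at their own pace and stop on an object; "grip_force" is the grip in N (left out, the last holds). Time passes only in rows, so rows that repeat a pose let the fingers close. It gives the time, the measured TCP pose, the force, the opening and the grip force at its end, in the units of the state.
- sensors.sense(): the state, without advancing time (a new reading comes with each control period).
- vision.read_camera(name): name is "scene" or "side" or "wrist"; returns the picture (480x640x3 uint8, red, green, blue); there is no depth.
- vision.camera_info(name): a dict with "vertical_fov" (degrees; the focal length in pixels is half the picture's height over the tangent of half this angle, whatever the lens; pixels are square), "cx", "cy" (the principal point, pixels), "rvec" (rotation vector, rad) and "tvec" (3), from world to camera coordinates, as OpenCV has them; the wrist camera has in their place "mount" (4x4, takes a point from camera to tool coordinates, whose origin is the TCP and whose axes are the flange's). Camera axes: x right, y down, z forward; pixel columns grow to the right and rows downward; lengths in m; the calibration is good to about 2 mm. A picture is of the moment at which its call begins: read the wrist's pose just before it. camera_info takes no time and is no camera call.
- workorder.close_job(): hands the job in; it is judged then, once.
The state is a dict: "t": time; "joints": joint angles; "joint_velocities": joint speeds; "joint_torque": joint torques, N m; "tool_pos": TCP position; "orientation": TCP orientation; "contact_force": force on the tool from outside, world axes, zero at the start; "ft_torque": the same for the moment, N m; "finger_gap": finger opening in m; "finger_force": force on a finger pad.
Only numpy, scipy, OpenCV 4.12 (cv2) and the standard library are available. Lean on these libraries where they do the work, as an engineer would, in place of code of your own. Each camera call takes 0.05 s, during which the arm holds its last target. There are 200 camera calls.

## Working session

There is one attempt and no reset: what is moved stays moved. The work goes in short steps, Python scripts to look and compute and a tool call to move; the robot and the scene stay as the last step left them, time stands still between calls to the robot, and variables do not carry over. Pictures are saved under pics/ and viewed, at most 10 in all, crops included, and the job is handed in when it is done.

Besides the shell and the picture viewer there is one more tool, called after ">>>" in YAML: its name, and indented under it one key for each argument. move_arm: Moves the arm, as the interface text tells. Its arguments: {"type":"object","properties":{"rows":{"type":"array","items":{"type":"number"}},"grip_force":{"type":"number"}},"required":["rows"]}

```bash
mkdir -p pics
cat > h.py <<'E'
import numpy as np, cv2
from rig import sensors, vision, workorder
from scipy.spatial.transform import Rotation as R
def cam(name, st=None):
    i=vision.camera_info(name); f=240/np.tan(np.radians(i["vertical_fov"])/2)
    K=np.array([[f,0,i["cx"]],[0,f,i["cy"]],[0,0,1]])
    if "mount" in i:
        T=np.eye(4);T[:3,:3]=R.from_euler('xyz',st["orientation"],degrees=True).as_matrix();T[:3,3]=st["tool_pos"]
        C=T@np.array(i["mount"])
    else:
        A=np.eye(4);A[:3,:3]=R.from_rotvec(np.ravel(i["rvec"])).as_matrix();A[:3,3]=np.ravel(i["tvec"]);C=np.linalg.inv(A)
    return K,C
def onplane(K,C,px,z):
    px=np.atleast_2d(px).astype(float); d=np.c_[px,np.ones(len(px))]@np.linalg.inv(K).T@C[:3,:3].T
    o=C[:3,3]; return o+d*((z-o[2])/d[:,2])[:,None]
def proj(K,C,P):
    P=np.atleast_2d(P); q=(P-C[:3,3])@C[:3,:3]@K.T; return q[:,:2]/q[:,2:]
E
python3 - <<'E'
from h import *
s=sensors.sense();print(s)
for n in("scene","side","wrist"):
    im=vision.read_camera(n);cv2.imwrite(f"pics/{n}0.png",im[:,:,::-1]);print(n,vision.camera_info(n))
E
```

```text
{'t': 0.0, 'joints': array([ 6.40267134e+01,  1.76227976e+01,  8.63829447e+01, -3.60472425e-04,
        7.61110416e+01, -4.21119166e+00]), 'joint_velocities': array([0.08437183, 0.02161943, 0.02344878, 0.07204523, 0.05846051,
       0.03916726]), 'joint_torque': array([-2.86058339e-04, -4.57546663e+01, -2.51911157e+01, -4.23665015e-04,
        1.33776528e-02, -2.33560729e-05]), 'tool_pos': array([0.21305838, 0.53370666, 0.40378153]), 'orientation': array([-1.79883506e+02, -8.22697962e-03,  1.58237984e+02]), 'contact_force': array([ 0.50587121,  1.01582462, -0.42838407]), 'ft_torque': array([-0.0544015 ,  0.005128  ,  0.02501431]), 'finger_force': 0.0, 'finger_gap': 0.0851844265624087}
scene {'vertical_fov': 54.96146089658503, 'cx': 320.7809960878574, 'cy': 237.74561719468826, 'rvec': array([ 1.63802918,  1.96475139, -0.77641562]), 'tvec': array([ 0.05810155, -0.39431169,  1.62713809])}
side {'vertical_fov': 50.55658089482913, 'cx': 316.95169344566926, 'cy': 237.1224155907409, 'rvec': array([ 2.43562437, -0.47637015,  0.15288433]), 'tvec': array([-0.52615655,  0.28338114,  1.05194211])}
wrist {'vertical_fov': 71.42555625458061, 'cx': 322.2923077686454, 'cy': 238.2649091119993, 'mount': array([[ 6.66709542e-04, -9.45843810e-01, -3.24621383e-01,
         8.31745144e-02],
       [ 9.99999640e-01,  8.00993143e-04, -2.80034246e-04,
        -3.01006331e-04],
       [ 5.24888160e-04, -3.24621079e-01,  9.45844004e-01,
         3.16323729e-02],
       [ 0.00000000e+00,  0.00000000e+00,  0.00000000e+00,
         1.00000000e+00]])}
```

View pics/scene0.png

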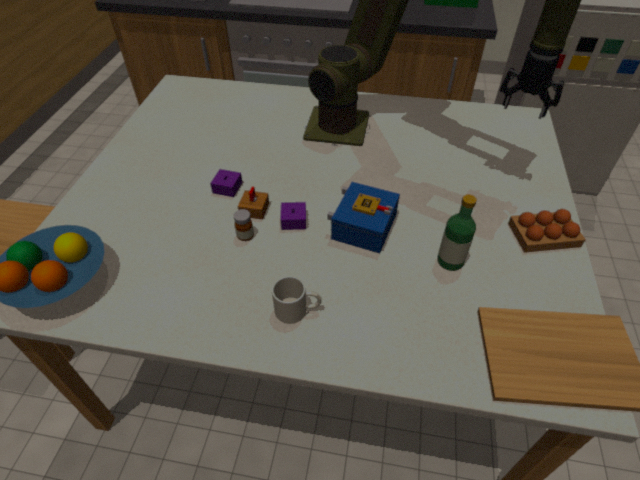

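View pics/side0.png

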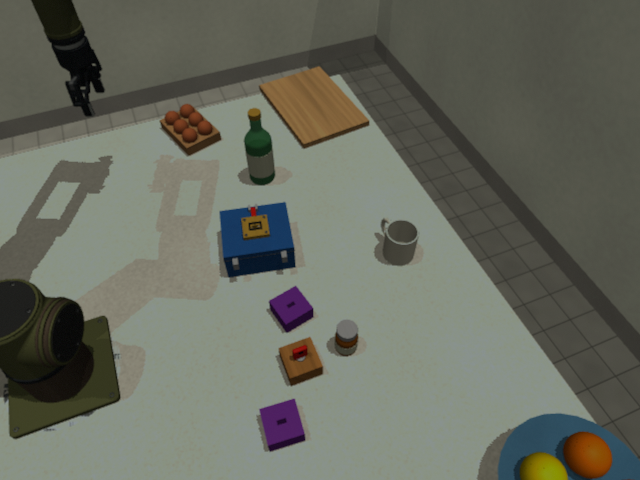

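View pics/wrist0.png

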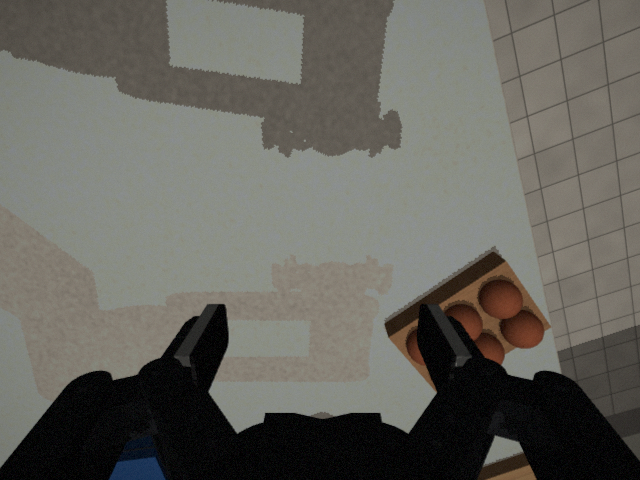

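The orange key block with the red head is at scene (254,204) and side (300,352). The blue box's plate is at scene (367,204) and side (256,227). The jar is at side (346,338), the mug at (400,242) and the bottle at (260,160). The purple blocks are decoys.

Run:
```python
from h import *
def red(im,roi):
    x0,x1,y0,y1=roi; h=cv2.cvtColor(im,cv2.COLOR_BGR2HSV); m=(((h[...,0]<5)|(h[...,0]>174))&(h[...,1]>170)&(h[...,2]>90))
    k=np.zeros_like(m);k[y0:y1,x0:x1]=1; ys,xs=np.nonzero(m&k); return np.array([xs.mean(),ys.mean()]),len(xs)
a=cv2.imread("pics/scene0.png");b=cv2.imread("pics/side0.png")
Ks,Cs=cam("scene");Kd,Cd=cam("side")
def tri(p,q):
    P1=Ks@np.linalg.inv(Cs)[:3];P2=Kd@np.linalg.inv(Cd)[:3]
    X=cv2.triangulatePoints(P1,P2,np.array(p,float).reshape(2,1),np.array(q,float).reshape(2,1));return (X[:3]/X[3]).ravel()
p,n=red(a,(235,270,180,215));q,m=red(b,(280,320,335,370));print(p,n,q,m,"head",tri(p,q))
print("key side z.061",onplane(Kd,Cd,q,.061),"scene",onplane(Ks,Cs,p,.061))
def blob(im,lo,hi,roi):
    x0,x1,y0,y1=roi; h=cv2.cvtColor(im,cv2.COLOR_BGR2HSV);m=cv2.inRange(h,lo,hi);k=np.zeros_like(m);k[y0:y1,x0:x1]=255;m&=k
    c=max(cv2.findContours(m,0,1)[0],key=cv2.contourArea);c=cv2.convexHull(c);return cv2.approxPolyDP(c,0.06*cv2.arcLength(c,1),True)[:,0]
for nm,im,roi,K,C in(("side",b,(225,285,205,250),Kd,Cd),("scene",a,(345,390,190,220),Ks,Cs)):
    c=blob(im,(15,110,70),(32,255,255),roi);P=onplane(K,C,c,.09);print(nm,c.tolist(),P[:,:2].round(4).tolist(),P.mean(0),[np.linalg.norm(P[i]-P[i-1]).round(3) for i in range(len(P))])
for nm,u in(("jar",(346,326)),("mug",(400,232))):print(nm,onplane(Kd,Cd,u,.08))
```

```text
[251.41176471 189.70588235] 17 [299.31578947 349.        ] 57 head [ 0.4632916  -0.16851832  0.07619449]
key side z.061 [[ 0.46503098 -0.16088817  0.061     ]] scene [[ 0.44751678 -0.17564806  0.061     ]]
side [[266, 215], [268, 234], [243, 236], [242, 218]] [[0.5095, 0.1753], [0.4957, 0.1192], [0.441, 0.1354], [0.4545, 0.188]] [0.47518415 0.15447942 0.09      ] [np.float64(0.056), np.float64(0.058), np.float64(0.057), np.float64(0.054)]
scene [[360, 194], [379, 199], [373, 213], [353, 208]] [[0.4441, 0.1313], [0.455, 0.1838], [0.5114, 0.1737], [0.5019, 0.1201]] [0.4781085  0.15223859 0.09      ] [np.float64(0.059), np.float64(0.054), np.float64(0.057), np.float64(0.054)]
jar [[ 0.56748433 -0.15825013  0.08      ]]
mug [[0.78167232 0.01656746 0.08      ]]
```

>>> move_arm:
  rows: [1, -30, -24, -1.5, 0, 0, 0, 1, -30, -24, -1.5, 0, 0, 0, 1, -30, -24, -1.5, 0, 0, 0, 1, -30, -24, -1.5, 0, 0, 0, 1, -30, -24, -1.5, 0, 0, 0, 1, -30, -24, -1.5, 0, 0, 0, 1, -30, -24, -1.5, 0, 0, 0, 1, -49, -56, 3, 0, 0, 0, 1, -49, -56, 3, 0, 0, 0, 1, -49, -56, 3, 0, 0, 0, 1, -49, -56, 3, 0, 0, 0, 1, -49, -56, 3, 0, 0, 0]

```text
t: 1.65
tool_pos: [0.4512, -0.1076, 0.3819]
orientation: [179.9, 0.0, 158.3]
contact_force: [0.4, 0.6, -1.0]
finger_gap: 0.0853
finger_force: 0.0
```

Run:
```python
from h import *
s=sensors.sense();print(s["t"],s["tool_pos"],s["orientation"],s["joints"])
```

```text
1.65 [ 0.45118492 -0.10760864  0.3819317 ] [1.79948777e+02 7.96519754e-03 1.58284947e+02] [-1.86562580e+01  9.86456421e+00  1.00835775e+02  5.42291213e-02
  6.92889821e+01 -8.69603827e+01]
```

>>> move_arm:
  rows: [1, -3.3, -5.2, 0, 0, 0, 0, 1, -3.3, -5.2, 0, 0, 0, 0, 1, -3.3, -5.2, 0, 0, 0, 0, 1, -3.3, -5.2, 0, 0, 0, 0]

```text
t: 2.15
tool_pos: [0.4621, -0.1654, 0.382]
orientation: [180.0, -0.1, 158.4]
contact_force: [-0.5, -0.4, -0.8]
finger_gap: 0.0853
finger_force: 0.0
```

Run:
```python
from h import *
s=sensors.sense();im=vision.read_camera("wrist")[:,:,::-1];cv2.imwrite("pics/w1.png",im);print(s["tool_pos"],s["orientation"])
np.save("w1.npy",np.r_[s["tool_pos"],s["orientation"]])
```

```text
[ 0.46212508 -0.16539626  0.38200714] [ 1.79965186e+02 -6.28549351e-02  1.58351280e+02]
```

View pics/w1.png

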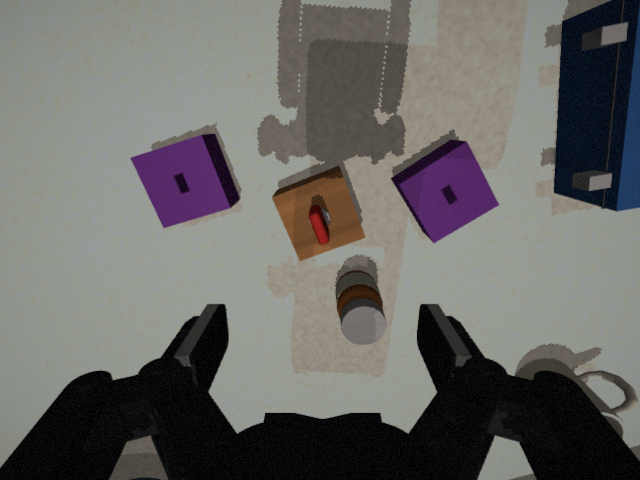

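The key block is at (320,215), with the red head at (319,224) standing tall and its long axis roughly vertical in the image. The jar is at (361,300), on the near side.

```bash
cat >> h.py <<'E'
def redmask(im):
    h=cv2.cvtColor(im,cv2.COLOR_BGR2HSV);return ((((h[...,0]<6)|(h[...,0]>172))&(h[...,1]>170)&(h[...,2]>60))*255).astype(np.uint8)
E
python3 - <<'E'
from h import *
im=cv2.imread("pics/w1.png");v=np.load("w1.npy");st=dict(tool_pos=v[:3],orientation=v[3:]);K,C=cam("wrist",st)
h=cv2.cvtColor(im,cv2.COLOR_BGR2HSV)
m=redmask(im);k=np.zeros_like(m);k[190:260,290:350]=255;m&=k
ys,xs=np.nonzero(m);V=h[ys,xs,2];print(len(xs),np.percentile(V,[5,25,50,75,95]))
for thr in (60,int(np.percentile(V,50)*0.85)):
    mm=m&((h[...,2]>thr)*255).astype(np.uint8);c=max(cv2.findContours(mm,0,1)[0],key=cv2.contourArea)
    for z in(.078,):
        P=onplane(K,C,c[:,0],z)[:,:2];r=cv2.minAreaRect((P*1000).astype(np.float32));print(thr,z,r,cv2.boxPoints(r).round(1).tolist())
# block top: bright orange
mo=cv2.inRange(h,(8,120,110),(20,255,255));k[:]=0;k[160:270,265:375]=255;mo&=k
mo|=m;c=max(cv2.findContours(mo,0,1)[0],key=cv2.contourArea);r=cv2.minAreaRect((onplane(K,C,c[:,0],.04)[:,:2]*1000).astype(np.float32));print("block",r)
cv2.imwrite("pics/c1.png",cv2.resize(im[150:270,260:380],None,fx=5,fy=5,interpolation=cv2.INTER_NEAREST))
E
```

```text
356 [ 70.75 113.   132.   143.   146.  ]
60 0.078 ((461.2709045410156, -168.6630401611328), (9.552203178405762, 29.886140823364258), 89.99810791015625) [[446.29998779296875, -173.39999389648438], [476.20001220703125, -173.39999389648438], [476.20001220703125, -163.89999389648438], [446.29998779296875, -163.89999389648438]]
112 0.078 ((462.3895263671875, -169.08447265625), (7.605715274810791, 27.637958526611328), 89.35347747802734) [[448.5, -172.6999969482422], [476.20001220703125, -173.0], [476.29998779296875, -165.39999389648438], [448.6000061035156, -165.10000610351562]]
block ((462.7005310058594, -168.96812438964844), (69.22621154785156, 68.75653839111328), 89.4921646118164)
```

View pics/c1.png

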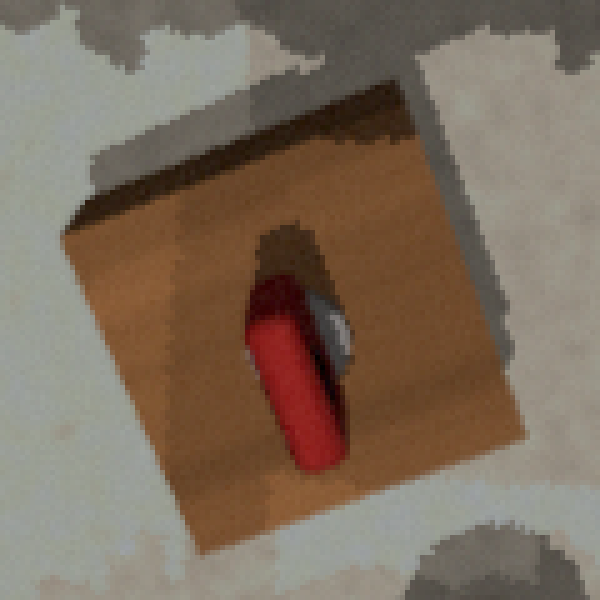

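The key yaw is about 0° in world and the head top is at (0.4625,-0.169), which agrees with the block centre. Next: align, descend and grip.

>>> move_arm:
  rows: [0.3, -0.2, -0.3, 5, 0, 0, -10, 0.3, -0.2, -0.3, 10, 0, 0, -20, 0.3, -0.2, -0.3, 12, 0, 0, -21.6, 0.3, -0.2, -0.3, 14, 0, 0, -21.6, 0.3, -0.2, -0.3, 15.5, 0, 0, -21.6, 0.3, -0.2, -0.3, 16.3, 0, 0, -21.6, 0.3, -0.2, -0.3, 16.3, 0, 0, -21.6, 0.3, -0.2, -0.3, 16.3, 0, 0, -21.6]
  grip_force: 80

```text
t: 3.2
tool_pos: [0.4635, -0.1704, 0.2198]
orientation: [-180.0, 0.1, 179.9]
contact_force: [0.2, -0.3, -0.6]
finger_gap: 0.0558
finger_force: 0.0
```

Run:
```python
from h import *
s=sensors.sense();im=vision.read_camera("wrist")[:,:,::-1];cv2.imwrite("pics/w2.png",im);print(s["tool_pos"],s["orientation"])
K,C=cam("wrist",s);m=redmask(im);print(cv2.boundingRect(m),proj(K,C,[[.4625,-.169,.078]]))
```

```text
[ 0.46350507 -0.17038845  0.21981681] [-1.79973605e+02  6.47186008e-02  1.79869512e+02]
(315, 276, 25, 96) [[327.13689847 345.30553006]]
```

View pics/w2.png

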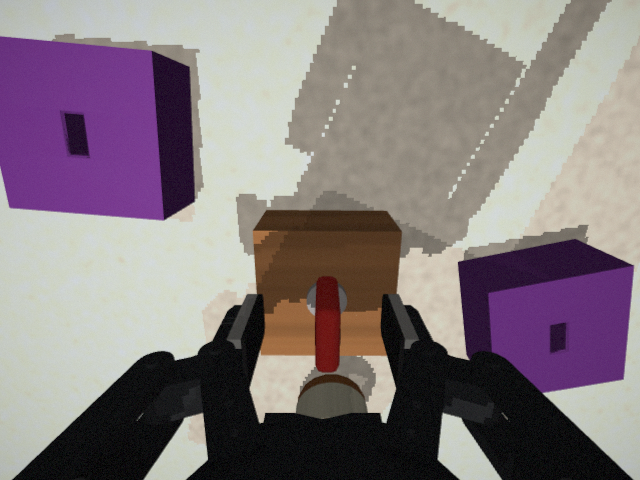

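The head stands between the open pads at (327,325), lined up with them and about 1 mm off centre. Now I close, then lift.

>>> move_arm:
  rows: [0.3, 0, 0.1, 0, 0, 0, 0, -1, 0, 0.1, 0, 0, 0, 0, -1, 0, 0.1, 0, 0, 0, 0, -1, 0, 0.1, 0, 0, 0, 0, -1, 0, 0.1, 0, 0, 0, 0, -1, 0, 0.1, 0, 0, 0, 0, -1, 0, 0.1, 0, 0, 0, 0, -1, 0, 0.1, 0, 0, 0, 0]
  grip_force: 80

```text
t: 4.25
tool_pos: [0.4632, -0.1697, 0.2194]
orientation: [-180.0, 0.0, 179.8]
contact_force: [-0.9, 0.7, 5.3]
finger_gap: 0.0092
finger_force: 78.0
```

>>> move_arm:
  rows: [-1, 0, 0.1, -1.5, 0, 0, 0, -1, 0, 0.1, -3.5, 0, 0, 0, -1, 0, 0.1, -7, 0, 0, 0, -1, 0, 0.1, -12, 0, 0, 0, -1, 0, 0.1, -16, 0, 0, 0, -1, 0, 0.1, -16, 0, 0, 0, -1, 0, 0.1, -16, 0, 0, 0]
  grip_force: 80

```text
t: 5.12
tool_pos: [0.4626, -0.1683, 0.3782]
orientation: [180.0, -0.1, 179.8]
contact_force: [-0.0, 0.4, -1.3]
finger_gap: 0.0087
finger_force: 77.9
```

>>> move_arm:
  rows: [-1, -0.7, 6, 0, 0, 0, 5, -1, -1.4, 12, 0, 0, 0, 10, -1, -1.4, 18, 0, 0, 0, 14, -1, -1.4, 24, 0, 0, 0, 14, -1, -1.4, 29, 0, 0, 0, 14, -1, -1.4, 32.3, 0, 0, 0, 14, -1, -1.4, 32.3, 0, 0, 0, 14, -1, -1.4, 32.3, 0, 0, 0, 14, -1, -1.4, 32.3, 0, 0, 0, 14]

```text
t: 6.25
tool_pos: [0.4779, 0.1533, 0.3784]
orientation: [-179.9, -0.1, 165.8]
contact_force: [-0.3, 0.0, -0.7]
finger_gap: 0.0085
finger_force: 78.1
```

Run:
```python
from h import *
s=sensors.sense();im=vision.read_camera("wrist")[:,:,::-1];cv2.imwrite("pics/w3.png",im);print(s["tool_pos"],s["orientation"],s["joints"],s["finger_gap"],s["finger_force"])
np.save("w3.npy",np.r_[s["tool_pos"],s["orientation"]])
```

```text
[0.47792622 0.15334058 0.37837178] [-1.79933918e+02 -8.70985710e-02  1.65763053e+02] [ 1.29731780e+01  1.31222907e+01  9.69662520e+01 -2.01564894e-02
  7.00191348e+01 -6.27830202e+01] 0.008520314012140522 78.1038773059845
```

View pics/w3.png

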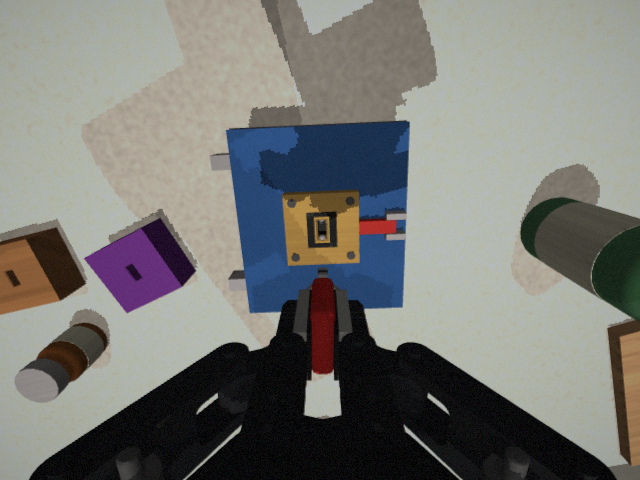

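The brass plate spans about (283-360, 192-266), with the keyhole at (321,229). The key is gripped at (322,325) with its collar visible at (323,272), and the bolt is on the right.

Run:
```python
from h import *
im=cv2.imread("pics/w3.png");v=np.load("w3.npy");st=dict(tool_pos=v[:3],orientation=v[3:]);K,C=cam("wrist",st)
h=cv2.cvtColor(im,cv2.COLOR_BGR2HSV)
m=cv2.inRange(h,(14,90,90),(32,255,255));k=np.zeros_like(m);k[180:275,270:375]=255;m&=k
c=cv2.convexHull(np.vstack([c for c in cv2.findContours(m,0,1)[0] if cv2.contourArea(c)>300]))
r=cv2.minAreaRect((onplane(K,C,c[:,0],.09)[:,:2]*1000).astype(np.float32));print("plate",r)
# dark frame
d=((h[...,2]<70)*255).astype(np.uint8);k[:]=0;k[205:255,300:345]=255;d&=k
cd=max(cv2.findContours(d,0,1)[0],key=cv2.contourArea);r=cv2.minAreaRect((onplane(K,C,cd[:,0],.09)[:,:2]*1000).astype(np.float32));print("frame",cv2.boundingRect(cd),r)
# predicted key points
T=np.eye(4);T[:3,:3]=R.from_euler('xyz',v[3:],degrees=True).as_matrix();T[:3,3]=v[:3]
for p in([0,0,.1795],[.015,0,.1415],[.015,0,.1755],[.01,0,.1795],[0,0,.2055],[.007,0,.2055]):print(p,proj(K,C,(T@np.r_[p,1])[:3]).round(1))
a=im[185:385,270:375];cv2.imwrite("pics/c3.png",cv2.resize(a,None,fx=3,fy=3,interpolation=cv2.INTER_CUBIC))
```

```text
plate ((474.8489074707031, 152.7075958251953), (59.19893264770508, 59.38594055175781), 78.27986145019531)
frame (307, 211, 30, 37) ((474.56036376953125, 152.959228515625), (23.584320068359375, 29.728986740112305), 77.99962615966797)
[0, 0, 0.1795] [[323.1 299.7]]
[0.015, 0, 0.1415] [[323.3 314.7]]
[0.015, 0, 0.1755] [[323.1 275.9]]
[0.01, 0, 0.1795] [[323.1 281.6]]
[0, 0, 0.2055] [[323.  277.1]]
[0.007, 0, 0.2055] [[323.  265.9]]
```

View pics/c3.png

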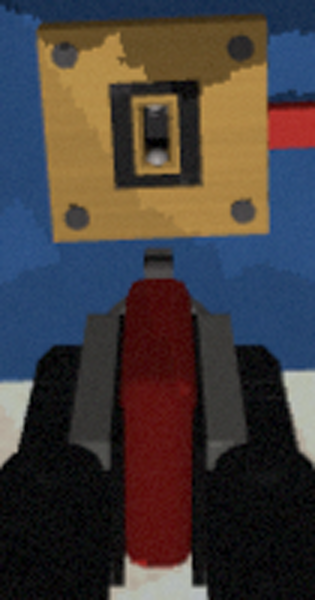

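The keyhole is at (0.4747,0.1529) and the box yaw is about -12°. The key is upright in the grip. Now I align over the hole.

>>> move_arm:
  rows: [-1, 0.3, -0.1, 2, 0, 0, -2.4, -1, 0.3, -0.1, 5, 0, 0, -2.4, -1, 0.3, -0.1, 7, 0, 0, -2.4, -1, 0.3, -0.1, 7.7, 0, 0, -2.4, -1, 0.3, -0.1, 7.7, 0, 0, -2.4, -1, 0.3, -0.1, 7.7, 0, 0, -2.4]

```text
t: 7.05
tool_pos: [0.4755, 0.154, 0.3031]
orientation: [180.0, 0.1, 168.2]
contact_force: [0.2, 1.2, -1.3]
finger_gap: 0.0092
finger_force: 78.1
```

Run:
```python
from h import *
s=sensors.sense();im=vision.read_camera("wrist")[:,:,::-1];print(s["tool_pos"],s["orientation"],s["contact_force"])
K,C=cam("wrist",s);print(proj(K,C,[[.4747,.1529,.09],[.4747,.1529,.0995]]))
cv2.imwrite("pics/c4.png",cv2.resize(im[180:380,230:410],None,fx=3,fy=3,interpolation=cv2.INTER_CUBIC))
```

```text
[0.47546026 0.15398787 0.30306155] [1.79956680e+02 9.65116452e-02 1.68216544e+02] [ 0.21421144  1.20847998 -1.33413349]
[[320.67755488 270.27561581]
 [320.60361074 277.2559706 ]]
```

View pics/c4.png

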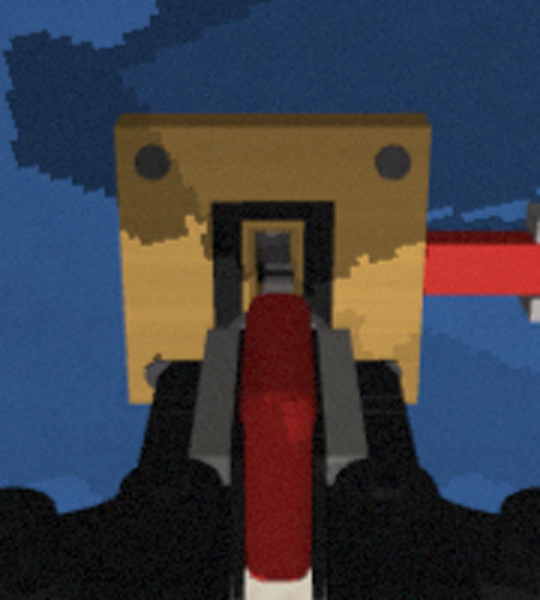

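The keyhole is at crop x≈273 and the key tip at ≈278, so I correct about 1 mm and ease down.

>>> move_arm:
  rows: [-1, 0.05, -0.12, 0.3, 0, 0, 0, -1, 0.05, -0.12, 0.6, 0, 0, 0, -1, 0.05, -0.12, 0.8, 0, 0, 0, -1, 0.05, -0.12, 1.0, 0, 0, 0, -1, 0.05, -0.12, 1.1, 0, 0, 0, -1, 0.05, -0.12, 1.1, 0, 0, 0]

```text
t: 7.85
tool_pos: [0.4743, 0.153, 0.2911]
orientation: [-180.0, 0.0, 168.2]
contact_force: [0.0, -0.5, -1.0]
finger_gap: 0.0087
finger_force: 78.1
```

The tip is in the slot with no side force. I go on down with small rocking.

>>> move_arm:
  rows: [-1, 0, 0, 0.2, 0, 0, 0, -1, 0, 0, 0.4, 0, 0, 1.5, -1, 0, 0, 0.6, 0, 0, -1.5, -1, 0, 0, 0.7, 0, 0, 1.5, -1, 0, 0, 0.8, 0, 0, -1.5, -1, 0, 0, 0.9, 0, 0, 0]

```text
t: 8.6
tool_pos: [0.4748, 0.1533, 0.2836]
orientation: [179.9, 0.2, 168.2]
contact_force: [-1.3, 0.2, 8.4]
finger_gap: 0.0088
finger_force: 79.3
```

>>> move_arm:
  rows: [-1, 0, 0, 0.2, 0, 0, 1.5, -1, 0, 0, 0.4, 0, 0, -1.5, -1, 0, 0, 0.5, 0, 0, 1.5, -1, 0, 0, 0.6, 0, 0, -1.5, -1, 0, 0, 0.7, 0, 0, 1.5, -1, 0, 0, 0.8, 0, 0, -1.5, -1, 0, 0, 0.8, 0, 0, 0]

```text
t: 9.48
tool_pos: [0.4748, 0.153, 0.2742]
orientation: [180.0, 0.1, 168.1]
contact_force: [2.7, -0.3, -3.0]
finger_gap: 0.009
finger_force: 78.0
```

>>> move_arm:
  rows: [-1, 0, 0, 0.15, 0, 0, 1.5, -1, 0, 0, 0.3, 0, 0, -1.5, -1, 0, 0, 0.4, 0, 0, 1, -1, 0, 0, 0.5, 0, 0, -1, -1, 0, 0, 0.55, 0, 0, 0, -1, 0, 0, 0.55, 0, 0, 0]

```text
t: 10.22
tool_pos: [0.4742, 0.1531, 0.2694]
orientation: [180.0, 0.0, 168.3]
contact_force: [0.0, -0.1, 5.0]
finger_gap: 0.009
finger_force: 79.2
```

>>> move_arm:
  rows: [-1, 0, 0, 0.1, 0, 0, 1, -1, 0, 0, 0.2, 0, 0, -1, -1, 0, 0, 0.25, 0, 0, 0, -1, 0, 0, 0.25, 0, 0, 0]

```text
t: 10.72
tool_pos: [0.4742, 0.1531, 0.2693]
orientation: [179.9, 0.1, 168.3]
contact_force: [-4.9, -1.9, 24.3]
finger_gap: 0.0086
finger_force: 82.4
```

There is a hard stop at TCP z 0.2693 with 24 N, against an expected home of 0.2695, so the collar is seated. I ease the push and turn.

>>> move_arm:
  rows: [-1, 0, 0, -0.1, 0, 0, 0, -1, 0, 0, -0.1, 0, 0, 6, -1, 0, 0, -0.1, 0, 0, 12, -1, 0, 0, -0.1, 0, 0, 18, -1, 0, 0, -0.1, 0, 0, 24, -1, 0, 0, -0.1, 0, 0, 30, -1, 0, 0, -0.1, 0, 0, 30]
  grip_force: 110

```text
t: 11.6
tool_pos: [0.4745, 0.153, 0.2694]
orientation: [179.9, 0.1, 138.3]
contact_force: [-2.1, -2.2, 17.7]
finger_gap: 0.0085
finger_force: 108.0
```

Run:
```python
from h import *
s=sensors.sense();print(s["tool_pos"],s["orientation"],s["contact_force"],s["ft_torque"],s["joints"])
```

```text
[0.47445679 0.1530207  0.26942361] [1.79896668e+02 9.78840014e-02 1.38278604e+02] [-2.08741344 -2.18776633 17.73967512] [-0.33472491  0.49575229 -0.04352741] [ 1.30276028e+01  2.00915546e+01  1.05681823e+02 -2.50602257e-02
  5.40857467e+01 -3.52364147e+01]
```

>>> move_arm:
  rows: [-1, 0, 0, 0, 0, 0, 7, -1, 0, 0, 0, 0, 0, 14, -1, 0, 0, 0, 0, 0, 21, -1, 0, 0, 0, 0, 0, 28, -1, 0, 0, 0, 0, 0, 35, -1, 0, 0, 0, 0, 0, 42, -1, 0, 0, 0, 0, 0, 48, -1, 0, 0, 0, 0, 0, 53, -1, 0, 0, 0, 0, 0, 57, -1, 0, 0, 0, 0, 0, 57]

```text
t: 12.85
tool_pos: [0.4743, 0.1531, 0.2694]
orientation: [179.9, -0.0, 81.3]
contact_force: [-3.4, -1.5, 17.7]
finger_gap: 0.0087
finger_force: 108.0
```

Run:
```python
from h import *
s=sensors.sense();print(s["tool_pos"],s["orientation"],s["contact_force"],s["ft_torque"],s["joints"][5])
im=vision.read_camera("wrist")[:,:,::-1]
cv2.imwrite("pics/w5.png",im)
```

```text
[0.47426194 0.15310179 0.26942306] [ 1.79890536e+02 -3.45725306e-02  8.13069286e+01] [-3.35161626 -1.48412855 17.67898529] [-0.20113241  0.51445591  0.11901217] 21.736236039424863
```

View pics/w5.png

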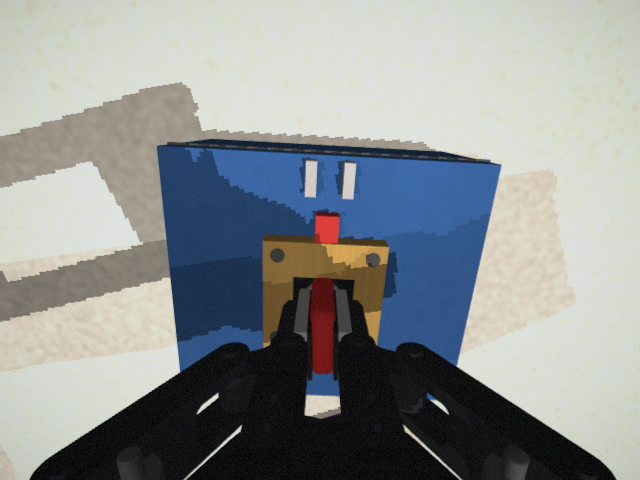

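The bolt (326,228) has come out of the keep (330,178). I add a few degrees and hold to confirm the stop by the torque.

>>> move_arm:
  rows: [-1, 0, 0, 0, 0, 0, 2, -1, 0, 0, 0, 0, 0, 3, -1, 0, 0, 0, 0, 0, 3, -1, 0, 0, 0, 0, 0, 3, -1, 0, 0, 0, 0, 0, 3, -1, 0, 0, 0, 0, 0, 3]

```text
t: 13.65
tool_pos: [0.4742, 0.1531, 0.2694]
orientation: [179.9, -0.0, 78.4]
contact_force: [-3.0, -1.2, 18.3]
finger_gap: 0.0085
finger_force: 108.1
```

Run:
```python
from h import *
s=sensors.sense();print(s["tool_pos"],s["orientation"],s["contact_force"],s["ft_torque"],s["finger_force"])
im=vision.read_camera("wrist")[:,:,::-1]
K,C=cam("wrist",s);m=redmask(im);m[262:]=0;ys,xs=np.nonzero(m)
P=onplane(K,C,[[np.median(xs),ys.min()]],.088);print(xs.min(),xs.max(),ys.min(),ys.max(),P,np.linalg.norm(P[0,:2]-[.4747,.1529]))
w=cv2.imread("pics/w3.png");v=np.load("w3.npy");K,C=cam("wrist",dict(tool_pos=v[:3],orientation=v[3:]));m=redmask(w);m[262:]=0;m[:,:355]=0;m[:,420:]=0;ys,xs=np.nonzero(m)
P=onplane(K,C,[[xs.max(),np.median(ys)]],.088);print("before",P,np.linalg.norm(P[0,:2]-[.4747,.1529]))
```

```text
[0.47421678 0.15308217 0.26941842] [ 1.79894056e+02 -3.31740249e-02  7.83614191e+01] [-2.95515908 -1.18477531 18.27142599] [-0.21051707  0.60305786  0.22182118] 108.12694072723389
311 334 213 242 [[0.48420607 0.19618409 0.088     ]] 0.04431565736197369
before [[0.48723857 0.21183432 0.088     ]] 0.06025338440622775
```

The bolt has drawn back about 16 mm and the torque rose sharply from 0.12 to 0.22 N m, so the lock is at its stop. The key is gripped, seated and still.

```bash
python3 -c "
from rig import workorder;print(workorder.close_job())"
```

```text
the job is handed in; nothing more can be done
None
```

The key is seated in the blue box and held turned at the lock's stop with the bolt drawn back about 16 of its 17 mm. I never went near the mug, bottle or jar, and handed the job in at about 14 s; no verdict came back.

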